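# Stow two tins in the free pockets of a flap-covered parts case

### The job

Two of the four flap-covered pockets in the steel parts case are empty, but the flaps hide which: feel for them by pressing on the flaps, since the flap of a full pocket will not go down. Put the two tall tins, upright and fully home on the pocket floors, into the two empty pockets, one in each, and let go. Leave the other things on the step where they are.

Things in the scene. Friction and masses are not known exactly. Their poses are not given: they have to be found in the camera images.
- case: grey pressed-steel parts case, fixed, 68 (own x) x 272 (own y) x 80 high; origin at the centre of its underside, z up, own x away from the robot, yaw up to 0.25 rad. Four equal pockets in a row along y, 68 from centre to centre. Its lid is thrown back on the +x side and fixed, sloping down from the rim to near the table 130 from the case's centre
- pocket0 (a point): centre of the mouth of the pocket at the case's -y end, at rim height, 80 above the table; axes those of the case. Every pocket is 60 x 60 inside, its flat floor 6 above the table; outer walls 4, dividers 8 thick. Two of the pockets, which ones varies, hold a squat tin whose top is 8 below the closed flap; the other two are empty. All look alike from outside
- pocket1 (a point): the same for the second pocket. Flaps: each pocket is covered by a flat dark steel flap just below the rim (top face 79 above the table, 56 x 57, 3 thick), hinged along the pocket's +x side 28 from its centre, free edge at -x. Pushed, it swings down to hang along the +x wall, where it takes up about 4 of the pocket; it springs shut when let go
- pocket2 (a point): the same for the third pocket. Over an empty pocket a straight push down with a tin on the flap's middle meets only a weak spring, under 10 N, all the way to the floor. Over a full one the flap stops hard: after 1 to 2 under a tin pressed on its middle, after at most 8 at its free edge
- pocket3 (a point): the same for the fourth pocket, at the case's +y end
- tin_a: tall closed aluminium tin, a plain cylinder 44 in diameter and 120 tall, 0.18 to 0.35 kg, upright on the table to the robot's right, nearer the robot; origin at the centre of its underside, z up. On a pocket floor its origin is 6 above the table and its upper 46 stick out above the rim, so it can be held by its top end all the way down. The two tins are identical
- tin_b: tall closed aluminium tin, a plain cylinder 44 in diameter and 120 tall, 0.18 to 0.35 kg, upright on the table to the robot's right, farther from the robot; origin at the centre of its underside, z up. On a pocket floor its origin is 6 above the table and its upper 46 stick out above the rim, so it can be held by its top end all the way down. The two tins are identical
- heel: bystander: orange plastic shoe heel, about 80 x 60 x 35; origin at its underside
- awl: bystander: steel awl with a rosewood grip, 145 long, lying; origin at its underside near mid-length
- heel_plate: bystander: black cast horseshoe-shaped heel plate, about 80 x 75 x 6, lying flat
- dye: bystander: small amber bottle with a black cap, 48 in diameter, 115 tall, upright
- brush: bystander: shoe brush, 150 x 45 x 40, lying bristles down
- hammer: bystander: hammer, lying, up to about 300 long
- polish: bystander: flat round brass-coloured polish tin, 76 in diameter, 26 high
Mind the look-alikes: they are no part of the job. Leave any blue, green or yellow look-alike of the tin_b alone.

How it is judged (in metres and radians):
At the end, for the whole second after the job is handed in: Each tall tin stands in a pocket of its own: its underside within 20 mm (horizontally) of the pocket's centre and less than 15 mm above the table (pocket floor at 6 mm), tilted less than 0.2 rad, released and at rest ((horizontal distance between tin_a and pocket0 below 0.02 m or horizontal distance between tin_a and pocket1 below 0.02 m or horizontal distance between tin_a and pocket2 below 0.02 m or horizontal distance between tin_a and pocket3 below 0.02 m) and height (world z) of each of tin_a, tin_b below 0.015 m and angle between each of tin_a, tin_b's own z axis and vertical below 0.2 rad and linear speed of each of tin_a, tin_b below 0.02 m/s and (horizontal distance between tin_b and pocket0 below 0.02 m or horizontal distance between tin_b and pocket1 below 0.02 m or horizontal distance between tin_b and pocket2 below 0.02 m or horizontal distance between tin_b and pocket3 below 0.02 m)); the robot touches nothing.
It fails at once if a bystander (heel, awl, heel plate, dye bottle, brush, hammer or polish tin) is moved more than 40 mm (distance of any of heel, awl, heel_plate, dye, brush, hammer, polish from where it was at the start of the episode above 0.04 m).
It also fails if it takes over 72 s, if anything falls off the work surface, if the arm or the gripper's body presses on something with over 40 N, if the wrist force passes 120 N, or if a joint passes its speed limit or range.

### The arm

A 6-joint arm with a two-finger parallel gripper is mounted at the origin on the work surface. World frame = base frame: x ahead of the robot, y to its left, z up, the work surface at z = 0. Lengths are in mm, angles in degrees, forces in N, time in s.
With the tool pointing down it reaches from about 325 to 925 mm from the base axis. Payload 3.1 kg.
Tool frame: the origin (TCP) lies at the very end of the fingers, on their centre line; the grasp point (between the pads) lies grasp_offset behind it (grasp_offset is the distance from the TCP to the grasp point, in mm); z points along the fingers, y is the line along which they close (so a half turn about z gives the same grasp; the last joint's range is limited). The gripper opens to 85 mm and grips with 20 to 120 N. Pads are 22 mm wide; open, the fingers measure 114 mm over their backs; the gripper's body (76 mm by 85 mm) begins 54 mm behind the grasp point. The pads swing forward as they close: fully open they stand 13 mm farther back than shut.
Start: joints at [-83.32, 12.427, 92.441, -0, 75.132, -6.429], TCP at [141.776, -608.719, 231.3] pointing down, gripper open.
Joint ranges: [-157.48, 157.48], [-44.54, 120.13], [17.64, 146.25], [-64.5, 244.5], [7.68, 150.69], [-147.95, 147.95]. Speed limits (degrees/s): [159.86, 159.86, 180, 180, 180, 180].

### API

Orientations are given as [roll, pitch, yaw] about the fixed x, y, z axes, in that order (R = Rz(yaw) Ry(pitch) Rx(roll)).
In Python, from station import * gives the robot as it stands. Calls block until the motion is done:
- goto(position, orientation): joint-space move of the TCP to a pose.
- move_l(position, attitude=None, speed=150): straight line of the TCP; attitude=None keeps the orientation; speed is the mean speed in mm/s.
- move_j(angles): joint-space move.
- grip(opening, squeeze=None): finger opening in mm; squeeze is the grip in N (None keeps the last); returns when the fingers have stopped.
- wait(seconds).
- solve_ik(position, orientation): joint angles nearest the present ones, or None.
- get_obs(): the state.
- get_image(name): name is "scene" or "top" or "wrist"; returns the picture (400x640x3 uint8, red, green, blue); there is no depth.
- get_calibration(name): a dict with "fx", "fy", "cx", "cy" (pixels), "R" (3x3) and "t" (3): a world point X has camera coordinates R X + t; the wrist camera has in their place "mount" (4x4, takes a point from camera to tool coordinates, whose origin is the TCP and whose axes are the flange's). Camera axes: x right, y down, z forward; pixel columns grow to the right and rows downward; lengths in mm; the calibration is good to about 2 mm. A picture is of the moment at which its call begins: read the wrist's pose just before it. get_calibration takes no time and is no camera call.
A pose or a line that the arm cannot do raises Unreachable and nothing moves.
- sign_off(): hands the job in; it is judged then, once.
Trained networks look in the newest picture that a camera, given by its name, has taken for a name from the list of things; names that differ only in an ending like _2 or _b are one class to them, and where a whole thing is asked for, a point or a joint stands for the part that bears it (a point fixed in the world has none). Each returns a list of dicts, best first, with "score" (0 to 1); they miss things now and then, are a little off and sometimes report something else, mostly with a low value. They report only what shows in the picture. A call takes as long as a camera call. They do not tell look-alikes from the thing itself.
- spot_in(name, camera): "extent" ([centre column, centre row, width, height] in pixels, round what is visible of it).
- regions_of(name, camera): "region" (400x640 bool, what is visible of it) and "extent" ([centre column, centre row, width, height] in pixels, round what is visible of it).
The state is a dict: "t": time; "joint_pos": joint angles; "qvel": joint speeds; "effort": joint torques, N m; "tcp_pos": TCP position; "ee_rot": TCP orientation; "wrist_force": force on the tool from outside, world axes, zero at the start; "moment": the same for the moment, N m; "grip_width": finger opening in mm; "grip_force": force on a finger pad.
Only numpy, scipy, OpenCV 4.12 (cv2) and the standard library are available. Lean on these libraries where they do the work, as an engineer would, in place of code of your own. Each camera call takes 0.05 s, during which the arm holds its last target. There are 200 camera calls.

## Working session

There is one attempt and no reset: what is moved stays moved. The work goes in short steps, each a Python script; the robot and the scene stay as the last script left them, time stands still between calls to the robot, and variables do not carry over. Pictures are saved under pics/ and viewed, at most 10 in all, crops included, and the job is handed in when it is done.

```bash
ls; mkdir -p pics
python3 - <<'E'
from station import *
import cv2,numpy as np
for c in ["scene","top"]:
    im=get_image(c); cv2.imwrite(f"pics/{c}0.png",im[:,:,::-1])
    for n in ["tin_a","case","pocket0"]:
        try:
            for d in spot_in(n,c): print(c,n,np.round(d["extent"]),round(d["score"],2))
        except Exception as e: print(n,e)
o=get_obs(); print({k:o[k] for k in("t","tcp_pos","ee_rot","grip_width","wrist_force")})
print(get_calibration("wrist"), get_calibration("top"))
import station; print(getattr(station,'grasp_offset',None))
E
```

```text
pics
scene tin_a [262. 135.  13.  35.] 0.85
scene tin_a [260. 109.  19.  30.] 0.83
scene tin_a [282. 149.  16.  29.] 0.82
scene tin_a [310. 136.  10.  34.] 0.76
scene tin_a [228. 133.  21.  35.] 0.61
scene case [325. 247.  98. 103.] 0.62
scene pocket0 [326. 245.  99. 102.] 0.75
top tin_a [446. 180.  30.  23.] 0.96
top tin_a [415. 232.  28.  20.] 0.95
top tin_a [468. 147.  30.  27.] 0.8
top tin_a [481. 196.  34.  21.] 0.67
top tin_a [414. 190.  28.  28.] 0.56
top case [276. 176. 105.  69.] 0.85
top pocket0 [277. 176. 108.  68.] 0.65
{'t': 0.4, 'tcp_pos': array([ 141.76239877, -608.59006641,  231.07304205]), 'ee_rot': array([-1.79976729e+02, -1.03181907e-03,  1.31090642e+01]), 'grip_width': 85.21550550178333, 'wrist_force': array([ 0.44360889, -0.05107479, -0.29839057])}
{'fx': 280.9420654567954, 'fy': 280.9420654567954, 'cx': 323.11102413031296, 'cy': 198.86400147443712, 'mount': array([[-1.57581389e-03, -9.44764213e-01, -3.27747005e-01,
         8.44313676e+01],
       [ 9.99998750e-01, -1.44540684e-03, -6.41480366e-04,
        -2.52925266e-01],
       [ 1.32319932e-04, -3.27747606e-01,  9.44765309e-01,
        -1.42074940e+02],
       [ 0.00000000e+00,  0.00000000e+00,  0.00000000e+00,
         1.00000000e+00]])} {'fx': 389.75605756682234, 'fy': 389.75605756682234, 'cx': 318.50844859857847, 'cy': 193.11890932133147, 'R': array([[-0.0058906 , -0.99997069,  0.00489096],
       [-0.99231657,  0.0052409 , -0.12361375],
       [ 0.1235845 , -0.00558154, -0.99231836]]), 't': array([   4.7934136 ,  554.13782538, 1031.32800369])}
18.700000000000003
```

Run:
```python
import cv2,numpy as np
t=cv2.imread("pics/top0.png");s=cv2.imread("pics/scene0.png")
a=cv2.resize(t[100:280,210:520],None,fx=2.55,fy=2.55,interpolation=cv2.INTER_CUBIC)
cv2.imwrite("pics/topc.png",a[:600,:800])
cv2.imwrite("pics/scenec.png",cv2.resize(s[80:320,180:440],None,fx=2.5,fy=2.5,interpolation=cv2.INTER_CUBIC))
```

```text
(no output)
```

View pics/topc.png

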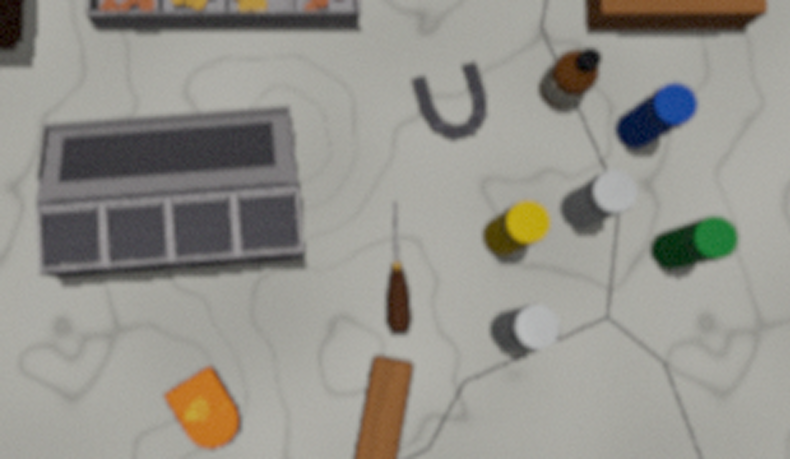

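View pics/scenec.png

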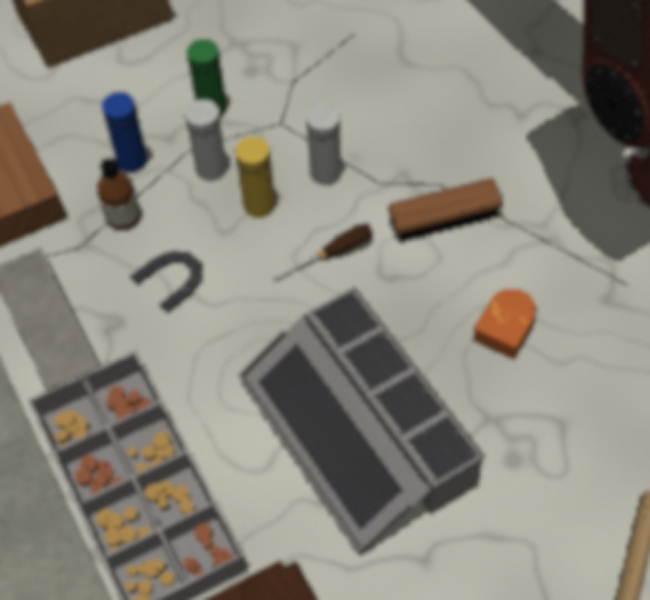

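View pics/top0.png

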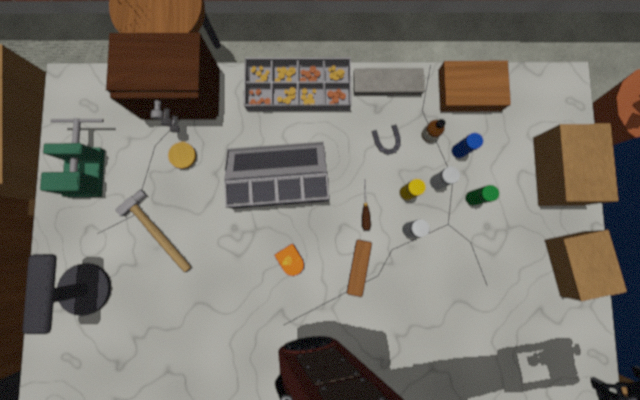

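In the top picture there are five upright cylinders: blue (467,146), yellow (416,188), green (483,195), and two plain silver ones at (420,228) and (450,175). The silver pair match "aluminium", so tin_a is the nearer at (420,228) and tin_b is at (450,175). The coloured ones are look-alikes. The case is at (277,176), with four flaps at about (238,193), (264,191), (289,189) and (316,187), and pocket0 is the rightmost. In the scene crop, pocket0 is the uppermost flap.

```bash
cat > h.py <<'E'
from station import *
import numpy as np, cv2
from scipy.spatial.transform import Rotation as Ro
def cam(c):
    k=get_calibration(c); K=np.array([[k["fx"],0,k["cx"]],[0,k["fy"],k["cy"]],[0,0,1]])
    if "mount" in k:
        o=get_obs(); T=np.eye(4); T[:3,:3]=Ro.from_euler('xyz',o["ee_rot"],degrees=True).as_matrix(); T[:3,3]=o["tcp_pos"]
        W=np.linalg.inv(T@k["mount"]); return K@W[:3]
    return K@np.c_[k["R"],k["t"]]
def tri(P1,u1,P2,u2):
    X=cv2.triangulatePoints(P1,P2,np.float64(u1).reshape(2,1),np.float64(u2).reshape(2,1))[:,0]; return X[:3]/X[3]
def onz(P,u,z):  # pixel -> point at height z
    A=np.c_[P[:,0],P[:,1],-np.r_[u,1]]; return np.r_[np.linalg.solve(A,-(P[:,2]*z+P[:,3]))[:2],z]
E
python3 - <<'E'
from h import *
Pt,Ps=cam("top"),cam("scene")
t=lambda a:(np.array(a)/2.55+[210,100]-.3); s=lambda a:(np.array(a)/2.5+[180,80]-.3)
for n,a,b in [("tin_a",(536,327),(324,117)),("tin_b",(613,192),(203,112)),
 ("p0",(268,222),(345,318)),("p1",(202,229),(377,360)),("p2",(137,233),(410,402)),("p3",(70,237),(444,447)),
 ("yel",(525,222),(253,151)),("blue",(675,103),(120,104)),("green",(715,238),(203,49)),
]:
    print(n,tri(Pt,t(a),Ps,s(b)).round(),onz(Pt,t(a),120 if n[0]!='p' else 79).round(),onz(Ps,s(b),120 if n[0]!='p' else 79).round())
print(onz(Pt,t((398,330)),10),onz(Pt,t((575,75)),100),onz(Pt,t((390,360)),40))
E
```

```text
tin_a [ 455. -251.  116.] [ 455. -250.  120.] [ 457. -248.  120.]
tin_b [ 589. -333.  118.] [ 588. -331.  120.] [ 590. -332.  120.]
p0 [567.  11.  79.] [565.  12.  79.] [567.  10.  79.]
p1 [560.  79.  76.] [559.  79.  79.] [562.  80.  79.]
p2 [555. 146.  77.] [555. 146.  79.] [556. 147.  79.]
p3 [551. 215.  78.] [551. 215.  79.] [551. 216.  79.]
yel [ 560. -245.  116.] [ 558. -243.  120.] [ 562. -243.  120.]
blue [ 679. -398.  119.] [ 678. -398.  120.] [ 679. -397.  120.]
green [ 543. -431.  120.] [ 541. -430.  120.] [ 543. -432.  120.]
[ 456.1362872  -128.64916457   10.        ] [ 713.49302561 -304.87909436  100.        ] [ 423.83852854 -115.7997648    40.        ]
```

Both views agree to within 3 mm. The tin tops measure about 117 (120 expected), the flaps about 78 (79 expected), and the flap spacing is 68. I'll grasp tin_a now, with the fingers closing along the case's x so they don't reach into neighbouring pockets.

```bash
cat >> h.py <<'E'
YAW=4.25; C=np.array([558.1,113.]); ex=np.array([np.cos(np.radians(YAW)),np.sin(np.radians(YAW))]); ey=np.array([-ex[1],ex[0]])
ORI=[180,0,90+YAW]; HG=90   # TCP height on tin when gripped
def pk(k,dx=-2): return C+ey*68*(k-1.5)+ex*dx
def pick(xy):
    goto([*xy,250],ORI); grip(85); move_l([*xy,HG],speed=150); grip(36,80)
    o=get_obs(); print("grip",o["grip_width"],o["grip_force"],o["tcp_pos"].round(1),o["t"])
    move_l([*xy,240],speed=200); o=get_obs(); print("lifted",o["grip_width"],o["grip_force"],o["wrist_force"].round(1),o["t"])
def probe(k,zc=79):
    xy=pk(k); goto([*xy,240],ORI); move_l([*xy,HG+zc+6],speed=120); wait(.2)
    f0=get_obs()["wrist_force"][2]
    for d in range(4,-13,-2):
        move_l([*xy,HG+zc+d],speed=25); o=get_obs(); f=o["wrist_force"][2]-f0
        print(k,d,round(f,1),o["tcp_pos"].round(1),round(o["t"],1))
        if f>14: move_l([*xy,HG+zc+8],speed=80); return False
    return True
def lower(k):
    xy=pk(k); f0=None
    for z in list(range(60,15,-10))+list(range(14,2,-2)):
        move_l([*xy,HG+z],speed=60 if z>15 else 25); o=get_obs(); f=o["wrist_force"]; print(z,f.round(1),o["tcp_pos"].round(1),round(o["t"],1))
        if f[2]>25 or np.hypot(f[0],f[1])>25: break
E
python3 - <<'E'
from h import *
pick([455.5,-249.5])
for k in range(4): print(k,pk(k).round(1))
if probe(0): print("EMPTY 0")
E
```

```text
grip 42.27002857959381 81.96316212415695 [ 456.4 -250.2   91.1] 4.0417
lifted 42.10853696224895 81.27347767353058 [-0.5 -0.9 -4.4] 4.9417
0 [563.7  11.1]
1 [558.6  78.9]
2 [553.6 146.8]
3 [548.5 214.6]
0 4 -1.0 [563.6  11.2 173.1] 7.2
0 2 -0.4 [563.4  11.2 170.7] 7.4
0 0 1.6 [563.9  11.1 169.3] 7.7
0 -2 2.2 [563.9  11.1 167.2] 7.9
0 -4 2.0 [564.   11.1 165.1] 8.2
0 -6 2.6 [563.5  11.1 162.8] 8.4
0 -8 1.3 [563.1  11.2 160.5] 8.7
0 -10 1.3 [563.   11.1 158.4] 8.9
0 -12 1.3 [563.2  11.1 156.5] 9.2
EMPTY 0
```

Pocket 0 is empty: the flap went down more than 12 mm at about 2 N. I'll lower the tin here.

Run:
```python
from h import *
lower(0)
im=get_image("wrist"); cv2.imwrite("pics/w1.png",im[:,:,::-1])
```

```text
60 [-1.4 -1.  -3.2] [562.4  11.2 148.6] 9.4
50 [-2.3 -0.2 -2.4] [562.6  11.2 138.7] 9.8
40 [-1.  -0.3 -2.6] [563.   11.2 129.1] 10.1
30 [-1.7  0.5 -3.6] [563.   11.2 119.1] 10.4
20 [-1.3  0.1 -3.7] [562.9  11.2 109.1] 10.7
14 [-1.7 -0.9 -3.2] [563.4  11.1 103.7] 11.1
12 [-0.8 -0.5 -2.7] [563.7  11.1 102. ] 11.3
10 [-1.3 -0.6 -2.7] [563.6  11.1  99.9] 11.6
8 [-0.8 -0.1 -3.1] [563.5  11.1  97.8] 11.8
6 [-3.2  0.8  4.9] [564.   11.1  97.1] 12.1
4 [-6.1  0.3 13.7] [564.3  11.1  97.1] 12.3
```

View pics/w1.png

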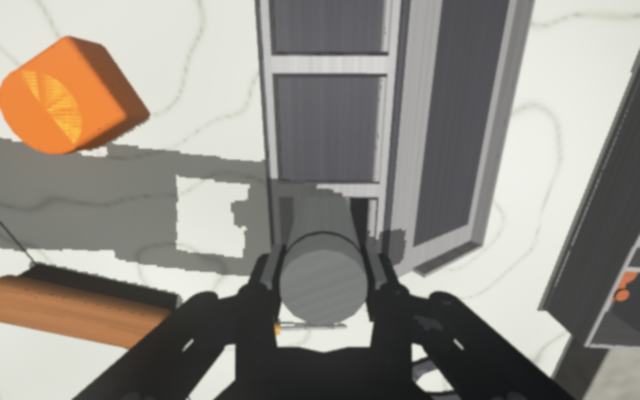

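The picture shows the tin (top at 322,275) standing centred in pocket 0, and floor contact came at the right height (TCP 97 = 6 + 91). Next I'll release it, pick tin_b and probe pockets 1 to 3.

Run:
```python
from h import *
p=get_obs()["tcp_pos"]
grip(70); move_l([p[0],p[1],260],speed=200)
get_image("wrist"); print(get_obs()["t"])
pick([589,-332])
e=None; full=0
for k in (1,2,3):
    r=probe(k); print("pocket",k,"empty" if r else "full")
    if r: lower(k); break
print(k)
cv2.imwrite("pics/w2.png",get_image("wrist")[:,:,::-1]); cv2.imwrite("pics/t2.png",cv2.resize(get_image("top")[100:280,210:520,::-1],None,fx=2.5,fy=2.5))
```

```text
13.8167
grip 42.2385183410194 81.84131473302841 [ 589.9 -332.6   91.3] 17.1
lifted 42.58569417675434 81.19324564933777 [ 0.2 -0.2 -1.4] 18.0
1 4 0.2 [558.6  79.  173.1] 20.7
1 2 0.2 [558.4  79.  170.7] 20.9
1 0 2.5 [558.9  79.  169.4] 21.2
1 -2 6.5 [558.9  79.  168.4] 21.4
1 -4 13.8 [559.   79.  168.2] 21.7
1 -6 21.1 [559.2  78.9 168.1] 21.9
pocket 1 full
2 4 -0.2 [553.6 146.8 173.1] 23.8
2 2 -0.8 [553.4 146.7 170.7] 24.1
2 0 1.5 [553.8 146.8 169.3] 24.3
2 -2 6.3 [553.9 146.8 168.3] 24.6
2 -4 13.5 [554.  146.9 168.1] 24.8
2 -6 19.7 [554.2 147.  168. ] 25.1
pocket 2 full
3 4 -0.2 [548.5 214.6 173.1] 27.0
3 2 -0.2 [548.3 214.5 170.7] 27.3
3 0 1.2 [548.8 214.7 169.3] 27.5
3 -2 1.1 [548.8 214.7 167.2] 27.8
3 -4 2.6 [548.9 214.6 165.1] 28.0
3 -6 1.6 [548.4 214.6 162.8] 28.3
3 -8 2.1 [548.  214.5 160.5] 28.5
3 -10 0.9 [547.9 214.5 158.4] 28.8
3 -12 1.2 [548.  214.5 156.5] 29.0
pocket 3 empty
60 [-2.  -0.1 -1.8] [547.4 214.3 148.6] 29.3
50 [-2.   0.2 -1.6] [547.5 214.3 138.7] 29.6
40 [-1.6  0.1 -2.5] [547.9 214.4 129. ] 29.9
30 [-1.  -0.5 -3.2] [548.  214.4 119.2] 30.2
20 [-1.4  0.1 -2.5] [547.8 214.4 109. ] 30.6
14 [-1.  -0.  -2.6] [548.2 214.5 103.7] 30.9
12 [-1.  -0.  -1.5] [548.5 214.6 101.9] 31.2
10 [-1.  -0.7 -1.9] [548.5 214.6  99.9] 31.4
8 [-0.2 -0.3 -1.7] [548.4 214.6  97.8] 31.7
6 [-2.1 -1.2  5.6] [548.9 214.7  97.2] 31.9
4 [-6.  -0.7 13.9] [549.1 214.8  97.1] 32.2
3
```

View pics/w2.png

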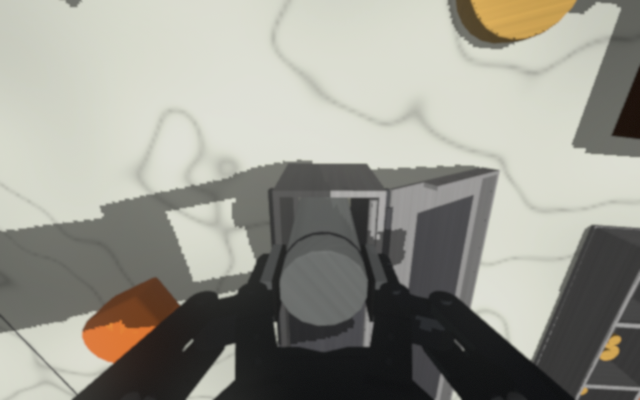

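Pockets 1 and 2 are full and pocket 3 is empty. The picture shows tin_b (top at 323,280) inside pocket 3, and it met the floor at the same height as tin_a. I'll release it, retreat and check.

Run:
```python
from h import *
p=get_obs()["tcp_pos"]
grip(70); move_l([p[0],p[1],260],speed=200); goto([400,-100,330],ORI); wait(.5)
cv2.imwrite("pics/t3.png",cv2.resize(get_image("top")[100:280,210:520,::-1],None,fx=2.5,fy=2.5))
cv2.imwrite("pics/s3.png",cv2.resize(get_image("scene")[80:320,180:440,::-1],None,fx=2.5,fy=2.5))
print(get_obs()["t"])
```

```text
35.5917
```

View pics/t3.png

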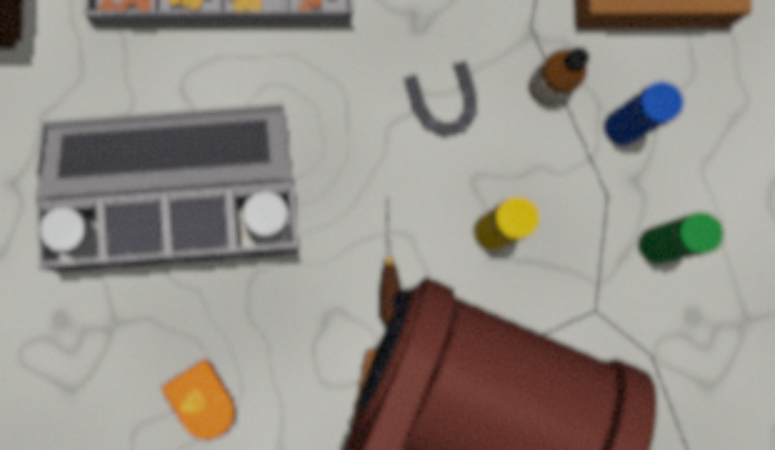

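View pics/s3.png

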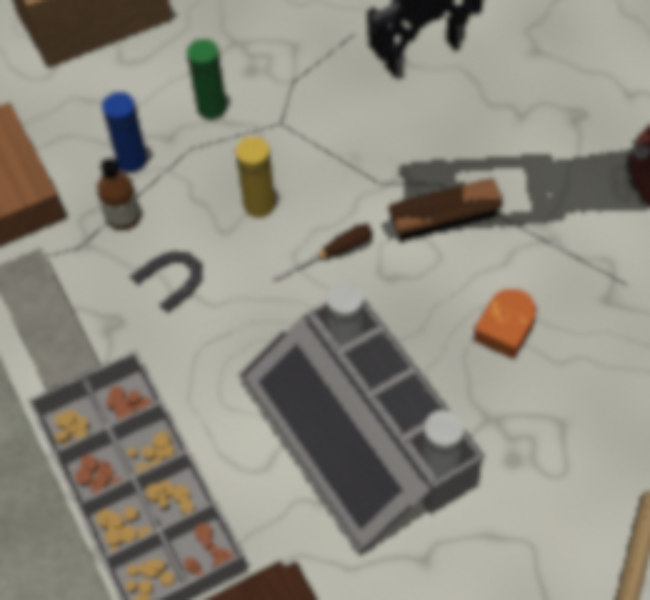

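Both tins stand in pockets 0 and 3: top crop (265,214) and (62,229), scene crop (345,296) and (445,427). The bystanders haven't moved. I'll check the tin positions numerically before handing in.

Run:
```python
from h import *
Pt,Ps=cam("top"),cam("scene"); ok=True
for k,a,b in [(0,(265,214),(345,296)),(3,(62,229),(445,427))]:
    X=tri(Pt,np.array(a)/2.5+[209.7,99.7],Ps,np.array(b)/2.5+[179.7,79.7]); d=X[:2]-pk(k,0); print(X.round(),d@ex,d@ey)
    ok&=np.hypot(*d)<13 and abs(X[2]-126)<8
print(ok)
if ok: print(sign_off())
```

```text
[564.   8. 123.] -1.8029971357152454 -2.829760388616609
[549. 212. 122.] -1.3786418316411464 -2.2075052341282504
True
the job is handed in; nothing more can be done
None
```

I put the two tall tins in the empty pockets, tin_a in pocket 0 and tin_b in pocket 3. Both stand on the floor, within about 3 mm of centre by my measurement, and are released; the job is handed in at about 36 s with no verdict shown.

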